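# Clear the walnut shells from the cracking board

## Task

Clear the nut-cracking board for the next guests: take the wooden scraper block from its dark slab and use it to wipe all six walnut shells off the marble, over the open edge and down into the copper tray; do not touch the shells with the robot itself. Then stand the scraper back upright and fully on its slab, lined up along it as it was, and leave the bowl, candle and nutcracker where they are.

Things in the scene. Friction and masses are not known exactly. Their poses are not given: they have to be found in the camera images.
- board: Nut-cracking board with copper tray, fixed. Origin: on the table under the marble's centre; +x is the wiping direction, to the tray. Marble 240 (x, -120 to 120) by 170 mm (y), top 50 mm high. Dark wood rims, 10 mm wide, tops 62 mm high, at the -x end and both y sides (inner faces at x = -120, |y| = 85); no rim at x = +120, where the tray begins.
- board_top (a point): Centre of the marble's upper face, axes as the board's.
- tray_in (a point): Centre of the inner floor of the copper tray, 170 mm along +x from the board's origin and 6 mm above the table, axes as the board's. Inside 100 (x) by 180 (y) mm, floor 44 mm below the marble; thin copper walls on its other three sides, tops 60 mm above the table.
- rest: Dark steel slab lying fixed on the table, 90 (x) by 160 (y) by 12 mm high: the place of the scraper. Origin: centre of its underside.
- scraper: Pale wooden scraper block, brass band at its foot, standing upright on the slab, about 220 g. Origin: centre of its underside. Block 34 (x) by 100 (y) by 45 mm high; on top a grip 24 (x) by 60 (y) mm, from 45 to 91 mm height, to be held across its 24 mm. Its long faces (+x and -x) push.
- shell0: Half walnut shell, brown dome 34 mm across and 17 mm high, lying flat side down on the marble, 12 g. Origin: centre of its flat underside.
- shell1: Half walnut shell, brown dome 34 mm across and 17 mm high, lying flat side down on the marble, 12 g. Origin: centre of its flat underside.
- shell2: Half walnut shell, brown dome 34 mm across and 17 mm high, lying flat side down on the marble, 12 g. Origin: centre of its flat underside.
- shell3: Half walnut shell, brown dome 34 mm across and 17 mm high, lying flat side down on the marble, 12 g. Origin: centre of its flat underside.
- shell4: Half walnut shell, brown dome 34 mm across and 17 mm high, lying flat side down on the marble, 12 g. Origin: centre of its flat underside.
- shell5: Half walnut shell, brown dome 34 mm across and 17 mm high, lying flat side down on the marble, 12 g. Origin: centre of its flat underside.
- bowl: White bowl of whole nuts, 96 mm wide, 62 mm high with the nuts; leave alone. Origin: centre of its underside.
- votive: Amber glass candle, 76 mm wide, 102 mm high; leave alone. Origin: centre of its underside.
- nutcracker: Steel nutcracker lying flat, 180 mm along x, 60 mm wide, 16 mm high; leave alone. Origin: on the table, midway along it.

How it is judged (in metres and radians):
On the way, in this order (a step that is already met when the one before it is completed fails the run):
1. The scraper is lifted off its slab (by more than 25 mm) (z of scraper in the frame of rest above 0.037 m), for 0.1 s.
2. All six shells lie in the copper tray (x of shell0 in the frame of tray_in between -0.056 and 0.056 m and y of shell0 in the frame of tray_in between -0.095 and 0.095 m and z of each of shell0, shell1, shell2, shell3, shell4, shell5 in the frame of tray_in below 0.04 m and x of shell1 in the frame of tray_in between -0.056 and 0.056 m and y of shell1 in the frame of tray_in between -0.095 and 0.095 m and x of shell2 in the frame of tray_in between -0.056 and 0.056 m and y of shell2 in the frame of tray_in between -0.095 and 0.095 m and x of shell3 in the frame of tray_in between -0.056 and 0.056 m and y of shell3 in the frame of tray_in between -0.095 and 0.095 m and x of shell4 in the frame of tray_in between -0.056 and 0.056 m and y of shell4 in the frame of tray_in between -0.095 and 0.095 m and x of shell5 in the frame of tray_in between -0.056 and 0.056 m and y of shell5 in the frame of tray_in between -0.095 and 0.095 m), for 0.2 s.
At the end, for the whole second after the job is handed in: All six shells at rest inside the copper tray, below marble level; the scraper upright (0.1 rad) and still on the slab, within 30 mm (slab x) and 32 mm (slab y) of its centre, lengths aligned within 0.35 rad; bowl, candle and nutcracker within 30 mm of their starts (all of step 2 and linear speed of each of shell0, shell1, shell2, shell3, shell4, shell5 below 0.03 m/s and x of scraper in the frame of rest between -0.03 and 0.03 m and y of scraper in the frame of rest between -0.032 and 0.032 m and z of scraper in the frame of rest between 0.008 and 0.018 m and angle between scraper's own z axis and vertical below 0.1 rad and angle between the y axis of scraper and the y axis of rest, either way round below 0.35 rad and linear speed of scraper below 0.02 m/s and distance of each of bowl, votive, nutcracker from where it was at the start of the episode below 0.03 m); the robot touches nothing.
It fails at once if A shell is touched by the fingers or the arm (over 0.5 N) (contact force between any of the fingers, the arm and shell0 above 0.5 N or contact force between any of the fingers, the arm and shell1 above 0.5 N or contact force between any of the fingers, the arm and shell2 above 0.5 N or contact force between any of the fingers, the arm and shell3 above 0.5 N or contact force between any of the fingers, the arm and shell4 above 0.5 N or contact force between any of the fingers, the arm and shell5 above 0.5 N).
It fails at once if The bowl, candle or nutcracker is moved by more than 30 mm, or one of the upright ones is tipped by more than 0.5 rad (distance of any of bowl, votive, nutcracker from where it was at the start of the episode above 0.03 m or angle between any of bowl, votive's own z axis and vertical above 0.5 rad).
It also fails if it takes over 58 s, if anything falls off the work surface, if the arm or the gripper's body presses on something with over 40 N, if the wrist force passes 120 N, or if a joint passes its speed limit or range.

## Robot

A 6-joint arm with a two-finger parallel gripper is mounted at the origin on the work surface. World frame = base frame: x ahead of the robot, y to its left, z up, the work surface at z = 0. Lengths are in mm, angles in rad, forces in N, time in s.
With the tool pointing down it reaches from about 275 to 1000 mm from the base axis. Payload 8.4 kg.
Tool frame: the origin (TCP) lies between the finger pads; the fingertips stand r.finger_overhang ahead of it and the grasp point (between the pads) is the TCP (r.finger_overhang is the distance from the TCP to the fingertips, in mm); z points along the fingers, y is the line along which they close (so a half turn about z gives the same grasp; the last joint's range is limited). The gripper opens to 85 mm and grips with 20 to 120 N. Pads are 22 mm wide; open, the fingers measure 114 mm over their backs; the gripper's body (76 mm by 85 mm) begins 54 mm behind the grasp point. The pads swing forward as they close: fully open they stand 13 mm farther back than shut.
Start: joints at [1.159, 0.353, 1.633, -0, 1.155, -0.002], TCP at [249.015, 573.253, 250.281] pointing down, gripper open.
Joint ranges: [-2.63, 2.63], [-0.92, 2.1], [0.06, 2.66], [-1.3, 4.44], [0, 2.69], [-3.02, 3.02]. Speed limits (rad/s): [2.22, 2.22, 2.79, 3.14, 3.14, 3.14].

## Interface

Orientations are given as [roll, pitch, yaw] about the fixed x, y, z axes, in that order (R = Rz(yaw) Ry(pitch) Rx(roll)).
In Python, from rig import r, cams, sign_off gives the robot as it stands.
- The arm moves only by the shell command python3 -m crank 'ROWS' [FORCE]. ROWS is JSON, a list of rows, each a list of 7 numbers: the shift along the tool's x, y, z in m, then the turn, a rotation vector about the tool's x, y, z in rad, then the closure, from 0 (fully open) to 1 (shut). In form: [[dx, dy, dz, ax, ay, az, gripper], ...]. A call has 1 to 5 rows; each row is the pose to reach, as a shift and turn from the pose commanded when the call began, along the tool's axes at that moment; what a row does not reach only later rows make up. A row lasts 1/10 s, in which the tool goes at most 50 mm and 8.59 degrees, less where a joint would pass 70% of its speed; a pose out of reach is approached as far as the arm can. A call with a gripper value outside its range is refused whole. The fingers move at their own pace and stop on an object; FORCE is the grip in N (left out, the last holds). Time passes only in rows, so rows that repeat a pose let the fingers close. It gives the time, the measured TCP pose, the force, the opening and the grip force at its end, in the units of the state.
- r.sense(): the state, without advancing time (a new reading comes with each control period).
- cams.grab_frame(name): name is "side" or "top"; returns a dict with "image" (480x640x3 uint8, red, green, blue), "fx", "fy", "cx", "cy" (pixels), "D" ([k1, k2, p1, p2, k3] as OpenCV has them; the pictures are not rectified), "position" and "orientation" of the camera in the world. Camera axes: x right, y down, z forward; pixel columns grow to the right and rows downward; lengths in mm; the calibration is good to about 2 mm. A picture is of the moment at which its call begins. There is no depth.
- sign_off(): hands the job in; it is judged then, once.
The state is a dict: "clock": time; "qpos": joint angles; "qvel": joint speeds; "joint_efforts": joint torques, N m; "eef_pos": TCP position; "tcp_rot": TCP orientation; "contact_force": force on the tool from outside, world axes, zero at the start; "wrist_torque": the same for the moment, N m; "opening": opening from 0.0 (shut) to 1.0 (fully open); "grasp_force": force on a finger pad.
Only numpy, scipy, OpenCV 4.12 (cv2) and the standard library are available. Lean on these libraries where they do the work, as an engineer would, in place of code of your own. Each camera call takes 0.05 s, during which the arm holds its last target. There are 200 camera calls.

## Working session

There is one attempt and no reset: what is moved stays moved. The work goes in short steps, Python scripts to look and compute and a shell command to move; the robot and the scene stay as the last step left them, time stands still between calls to the robot, and variables do not carry over. Pictures are saved under pics/ and viewed, at most 10 in all, crops included, and the job is handed in when it is done.

```bash
ls; mkdir -p pics; python3 - <<'E'
from rig import r,cams
import cv2
for n in("top","side"):
    f=cams.grab_frame(n); cv2.imwrite(f"pics/{n}0.png",f["image"][:,:,::-1]); print(n,{k:v for k,v in f.items() if k!="image"})
print(r.sense(), r.finger_overhang)
E
```

```text
pics
top {'fx': 466.07803611973975, 'fy': 466.07803611973975, 'cx': 326.3418786116115, 'cy': 246.30645877171332, 'D': array([0.03716833, 0.        , 0.        , 0.        , 0.        ]), 'position': array([447.60668258, -10.44513537, 956.66663038]), 'orientation': array([-3.07563438, -0.00859967, -1.54140473])}
side {'fx': 444.529710290645, 'fy': 444.529710290645, 'cx': 319.3686195638059, 'cy': 249.85507517713103, 'D': array([-0.04816713,  0.        ,  0.        ,  0.        ,  0.        ]), 'position': array([366.05534799, 785.94872601, 763.33018014]), 'orientation': array([-2.27312899,  0.00315284, -2.95194593])}
{'clock': 0.1, 'qpos': array([ 1.15858045e+00,  3.53568226e-01,  1.63408019e+00, -2.18009601e-05,
        1.15520202e+00, -2.41583415e-03]), 'qvel': array([ 1.16083907e-03, -2.58568561e-03, -2.02913908e-03,  9.51372207e-05,
       -1.42236903e-03, -1.35896291e-03]), 'joint_efforts': array([-3.70662519e-04, -6.06350756e+01, -3.42820072e+01, -1.08563211e-05,
        4.02216931e-03,  3.18290860e-08]), 'eef_pos': array([248.86463305, 572.86286442, 249.63465876]), 'tcp_rot': array([-3.14033482e+00,  1.68954354e-05,  2.73180144e+00]), 'contact_force': array([ 0.28563204, -1.01470358, -0.39536875]), 'wrist_torque': array([0.01549488, 0.04387665, 0.00034268]), 'grasp_force': 0.0, 'opening': 0.9985452294572947} 19.0
```

View pics/top0.png

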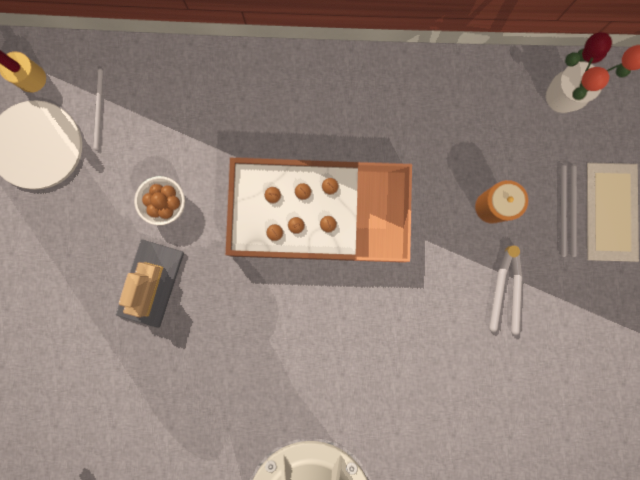

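View pics/side0.png

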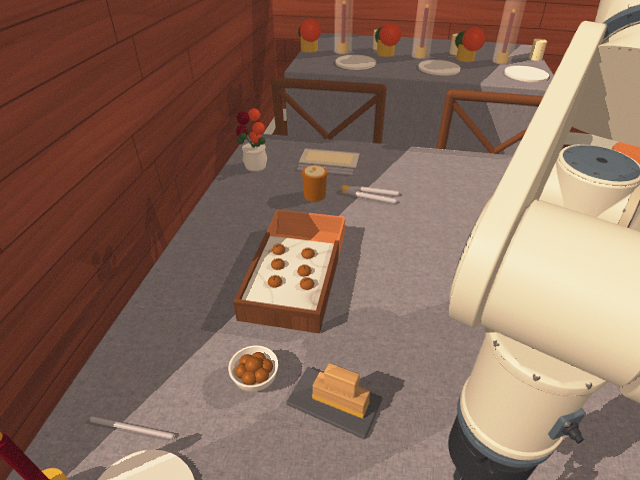

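The top view shows the board at px (228–412, 158–262), with the tray to the right. The slab and scraper are at about (150,285), the bowl at (160,200), the candle at (505,202) and the nutcracker at (507,290). The shells form two rows at v≈190 and v≈228.

```bash
cat > h.py <<'E'
import numpy as np,cv2
from scipy.spatial.transform import Rotation as R
from rig import r,cams
def ray(f,uv):
    K=np.array([[f["fx"],0,f["cx"]],[0,f["fy"],f["cy"]],[0,0,1]])
    p=cv2.undistortPoints(np.array(uv,float).reshape(-1,1,2),K,f["D"]).reshape(-1,2)
    return np.c_[p,np.ones(len(p))]@R.from_euler("xyz",f["orientation"]).as_matrix().T
def plane(f,uv,z):
    d=ray(f,uv); return f["position"]+d*((z-f["position"][2])/d[:,2])[:,None]
def project(f,P):
    K=np.array([[f["fx"],0,f["cx"]],[0,f["fy"],f["cy"]],[0,0,1]])
    Rm=R.from_euler("xyz",f["orientation"]).as_matrix().T
    return cv2.projectPoints(np.array(P,float),cv2.Rodrigues(Rm)[0],-Rm@f["position"],K,f["D"])[0].reshape(-1,2)
def blobs(m,amin):
    return [c for c in cv2.findContours(m.astype(np.uint8)*255,cv2.RETR_EXTERNAL,cv2.CHAIN_APPROX_NONE)[0] if cv2.contourArea(c)>amin]
def centre(c): m=cv2.moments(c); return [m["m10"]/m["m00"],m["m01"]/m["m00"]]
E
python3 - <<'E'
from h import *
f=cams.grab_frame("top");im=f["image"];hsv=cv2.cvtColor(im,cv2.COLOR_RGB2HSV);H,S,V=[hsv[...,i].astype(int) for i in range(3)]
np.set_printoptions(precision=1,suppress=True)
def rect(P):
    (c,s,a)=cv2.minAreaRect(P[:,:2].astype(np.float32)); return np.array(c),s,a
W=np.zeros(H.shape,bool);W[150:270,220:420]=1
# board: whole wood/copper/marble at z~61 
m=W&((S>110)); m=cv2.morphologyEx(m.astype(np.uint8),cv2.MORPH_CLOSE,np.ones((3,3)))
c=max(blobs(m,100),key=cv2.contourArea);print("board outer",rect(plane(f,c.reshape(-1,2),61)))
m=W&(S<70)&(V>140);c=max(blobs(m,100),key=cv2.contourArea);print("marble",rect(plane(f,c.reshape(-1,2),50)))
Wi=np.zeros_like(W);Wi[168:252,242:352]=1
for c in blobs(Wi&(S>110),40): print("shell",plane(f,[centre(c)],58)[0],centre(c),cv2.contourArea(c))
W=np.zeros_like(W);W[235:335,105:195]=1
sc=W&(S>70)&(V>100);c=max(blobs(sc,50),key=cv2.contourArea);print("scraper all",rect(plane(f,c.reshape(-1,2),60)))
d=W&((V<85)|sc);c=max(blobs(d,50),key=cv2.contourArea);print("slab",rect(plane(f,c.reshape(-1,2),12)))
cr=im[230:335,100:200];cr=cv2.resize(cr,None,fx=5,fy=5,interpolation=cv2.INTER_NEAREST)
f2=cams.grab_frame("side");c2=cv2.resize(f2["image"][355:440,280:390],None,fx=5,fy=5,interpolation=cv2.INTER_NEAREST)
c2=cv2.resize(c2,None,fx=.54,fy=.54)
o=np.zeros((525,800,3),np.uint8);o[:,:500]=cr;o[:c2.shape[0],500:500+c2.shape[1]]=c2
cv2.imwrite("pics/crop.png",o[:,:,::-1])
E
```

```text
board outer (array([578.3,  -0.4]), (354.0524597167969, 191.66473388671875), 89.71891021728516)
marble (array([580.1,  47.5]), (240.8169708251953, 170.05877685546875), 89.7491683959961)
shell [531.8  85.1  58. ] [274.2294117647059, 232.0529411764706] 170.0
shell [547.1  44.2  58. ] [295.66473988439304, 224.78998073217724] 173.0
shell [551.5 -17.8  58. ] [327.7108549471662, 223.52641690682034] 173.5
shell [604.9  91.8  58. ] [272.1372549019608, 194.46176470588236] 170.0
shell [613.6  33.4  58. ] [302.36011904761904, 190.98511904761904] 168.0
shell [626.  -19.5  58. ] [329.7056030389363, 185.5318138651472] 175.5
scraper all (array([416.5, 335.8]), (61.85796356201172, 104.20185852050781), 76.2095947265625)
slab (array([423.9, 336.8]), (94.40702819824219, 153.8274688720703), 74.90796661376953)
```

View pics/crop.png

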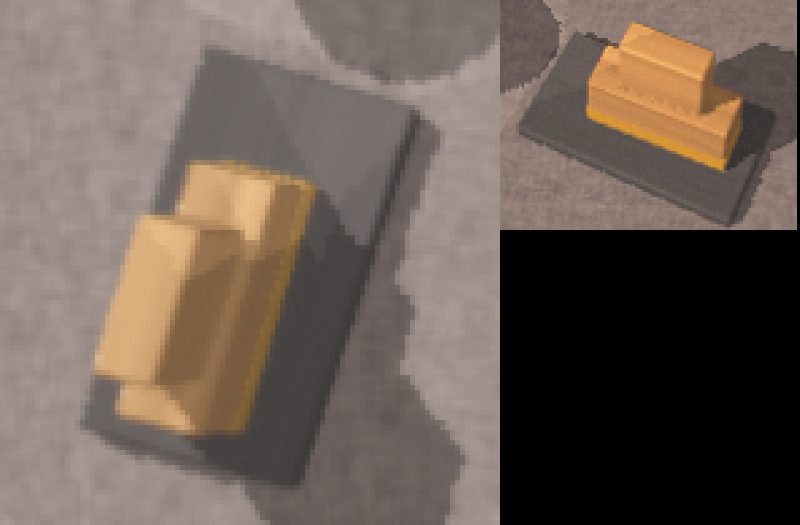

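The crop shows the grip's top face at full-image px (128.6,273), (139,274.4), (130,306.4) and (119.4,305), and the slab's corners at (141.6,239.6), (182.5,252.5), (159.6,327) and (116.4,315.4). The brass foot's right edge runs from (163,266.6) to (149,316).

```bash
cat >> h.py <<'E'
def need(x,y,z,yaw_deg):
    s=r.sense();T=R.from_euler("xyz",s["tcp_rot"]);G=R.from_euler("xyz",[np.pi,0,np.radians(yaw_deg)])
    print("shift m",np.round(T.inv().apply(np.array([x,y,z])-s["eef_pos"])/1000,4),"turn",np.round((T.inv()*G).as_rotvec(),4))
E
python3 - <<'E'
from h import *
np.set_printoptions(precision=1,suppress=True)
f=cams.grab_frame("top")
g=plane(f,[(128.6,273),(139,274.4),(130,306.4),(119.4,305)],103);print(g,g.mean(0))
d=(g[0]+g[1]-g[2]-g[3]);print("grip yaw",np.degrees(np.arctan2(d[1],d[0])))
s=plane(f,[(141.6,239.6),(182.5,252),(159.4,326),(116.4,315.4)],12);print("slab",s,s.mean(0));d=s[0]+s[1]-s[2]-s[3];print(np.degrees(np.arctan2(d[1],d[0])), np.linalg.norm(d)/2)
b=plane(f,[(163,266.6),(149,316)],13);d=b[0]-b[1];u=d/np.linalg.norm(d);n=np.array([-u[1],u[0],0]);print("foot",b,np.linalg.norm(d),np.degrees(np.arctan2(d[1],d[0])),b.mean(0)+17*n)
s2=cams.grab_frame("side");print("side grip top px",project(s2,g))
c=g.mean(0);need(c[0],c[1],103,180-16)
E
```

```text
[[445.1 340.2 103. ]
 [443.1 321.5 103. ]
 [385.2 334.1 103. ]
 [387.2 353.1 103. ]] [415.1 337.2 103. ]
grip yaw -12.39642884905263
slab [[512.6 355.7  12. ]
 [490.  273.   12. ]
 [341.3 310.9  12. ]
 [360.1 396.4  12. ]] [426. 334.  12.]
-14.61759057436595 155.63380987835134
foot [[459.5 309.9  13. ]
 [360.6 332.1  13. ]] 101.36138545864823 -12.61753432060842 [413.8 337.6  13. ]
side grip top px [[324.3 371.3]
 [327.3 362.7]
 [358.8 373.8]
 [356.3 382.9]]
shift m [-0.2 -0.1  0.1] turn [-0.  -0.  -0.1]
```

```bash
python3 - <<'E'
from h import *
need(414.5,337,84,167.5);print(r.sense()["eef_pos"])
E
```

```text
shift m [-0.2459 -0.1505  0.1661] turn [-0.0005 -0.     -0.1916]
[248.95619074 573.10250965 250.01007194]
```

```bash
python3 -m crank '[[-0.04,-0.025,0.01,0,0,-0.04,0],[-0.08,-0.05,0.02,0,0,-0.08,0],[-0.12,-0.075,0.035,0,0,-0.12,0],[-0.16,-0.1,0.05,0,0,-0.16,0],[-0.2,-0.125,0.065,0,0,-0.1915,0]]'; python3 -m crank '[[-0.025,-0.01,0.01,0,0,0,0],[-0.043,-0.015,0.02,0,0,0,0],[-0.043,-0.015,0.02,0,0,0,0],[-0.043,-0.015,0.02,0,0,0,0]]'; python3 - <<'E'
from h import *
need(414.5,337,84,167.5);print(r.sense()["eef_pos"])
E
```

```text
clock: 0.8
eef_pos: [383.4, 377.4, 185.0]
tcp_rot: [3.141, 0.0, 2.925]
contact_force: [1.3, 1.0, 0.2]
opening: 1.002
grasp_force: 0.0
clock: 1.2
eef_pos: [421.3, 354.9, 165.2]
tcp_rot: [-3.141, -0.001, 2.922]
contact_force: [0.4, -0.3, 0.3]
opening: 1.002
grasp_force: 0.0
shift m [ 0.0027 -0.0189  0.0812] turn [-0.0003 -0.0006 -0.0012]
[421.2785499  354.85597895 165.22398947]
```

```bash
python3 -m crank '[[0.003,-0.019,0.01,0,0,0,0],[0.003,-0.019,0.03,0,0,0,0],[0.003,-0.019,0.05,0,0,0,0],[0.003,-0.019,0.07,0,0,0,0],[0.003,-0.019,0.081,0,0,0,0]]'; python3 -m crank '[[0,0,0,0,0,0,0],[0,0,0,0,0,0,0.3],[0,0,0,0,0,0,1],[0,0,0,0,0,0,1],[0,0,0,0,0,0,1]]' 60;python3 -m crank '[[0,0,0,0,0,0,1],[0,0,0,0,0,0,1]]'; python3 - <<'E'
from h import *
im=cams.grab_frame("side")["image"][300:450,240:440];cv2.imwrite("pics/g.png",cv2.resize(im,None,fx=3,fy=3)[:,:,::-1])
E
```

```text
clock: 1.7
eef_pos: [413.1, 337.6, 83.5]
tcp_rot: [-3.141, -0.001, 2.925]
contact_force: [1.1, -0.5, -0.3]
opening: 1.004
grasp_force: 0.0
clock: 2.2
eef_pos: [414.6, 337.3, 84.9]
tcp_rot: [3.141, 0.001, 2.923]
contact_force: [0.1, 0.3, 1.1]
opening: 0.333
grasp_force: 0.0
clock: 2.4
eef_pos: [414.7, 337.3, 84.9]
tcp_rot: [3.141, 0.001, 2.923]
contact_force: [-1.6, -0.6, 6.2]
opening: 0.272
grasp_force: 58.9
```

View pics/g.png

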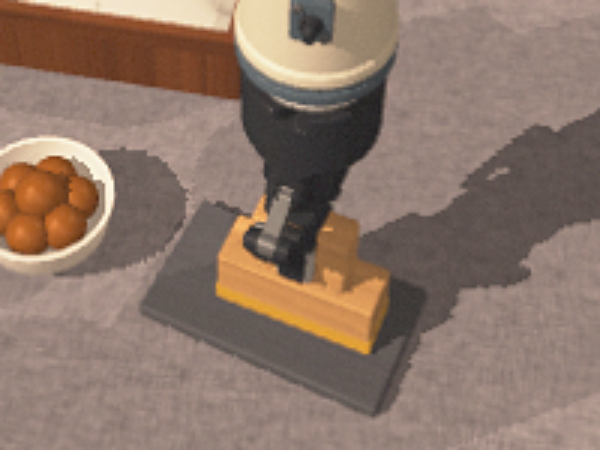

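The fingers hold the grip and the scraper stands straight on the slab. Its underside is 72.9 mm below the TCP.

```bash
python3 -m crank '[[0,0,-0.02,0,0,0,1],[0,0,-0.045,0,0,0,1],[0,0,-0.07,0,0,0,1],[0,0,-0.09,0,0,0,1],[0,0,-0.1,0,0,0,1]]' 90; python3 - <<'E'
from h import *
print(r.sense()["eef_pos"]);need(546.5,142,185,180)
E
```

```text
clock: 2.95
eef_pos: [414.8, 337.4, 185.9]
tcp_rot: [3.14, 0.001, 2.923]
contact_force: [-0.6, 0.5, -2.1]
opening: 0.268
grasp_force: 88.0
[414.83089169 337.37837239 185.93961202]
shift m [-0.1709 -0.1622  0.0009] turn [ 0.0015  0.0015 -0.2184]
```

```bash
python3 -m crank '[[-0.025,-0.024,0,0,0,-0.04,1],[-0.055,-0.052,0,0,0,-0.08,1],[-0.085,-0.08,0,0,0,-0.12,1],[-0.115,-0.109,0,0,0,-0.17,1],[-0.14,-0.133,0,0.0015,0.0015,-0.218,1]]';python3 -m crank '[[-0.027,-0.036,0,0,0,0,1],[-0.027,-0.036,0,0,0,0,1],[-0.027,-0.036,0,0,0,0,1]]'; python3 - <<'E'
from h import *
print(r.sense()["eef_pos"]);need(546.5,142,124.9,180)
E
```

```text
clock: 3.45
eef_pos: [522.7, 174.9, 183.6]
tcp_rot: [-3.14, -0.002, -3.14]
contact_force: [0.3, 0.3, -1.8]
opening: 0.27
grasp_force: 88.5
clock: 3.75
eef_pos: [549.0, 139.9, 183.4]
tcp_rot: [-3.14, -0.003, 3.139]
contact_force: [-0.3, 1.0, -2.7]
opening: 0.265
grasp_force: 88.7
[549.02723986 139.91354029 183.43507451]
shift m [0.0023 0.0022 0.0585] turn [-0.0015 -0.0032 -0.0028]
```

```bash
python3 -m crank '[[0.0022,0.0022,0.015,-0.0015,-0.003,-0.003,1],[0.0022,0.0022,0.03,-0.0015,-0.003,-0.003,1],[0.0022,0.0022,0.045,-0.0015,-0.003,-0.003,1],[0.0022,0.0022,0.053,-0.0015,-0.003,-0.003,1],[0.0022,0.0022,0.053,-0.0015,-0.003,-0.003,1]]'; python3 - <<'E'
from h import *
print(r.sense()["eef_pos"]);need(546.5,142,124.4,180)
for n,(a,b,c,d) in {"top":(150,270,220,420),"side":(200,340,220,370)}.items():
    im=cams.grab_frame(n)["image"][a:b,c:d];cv2.imwrite(f"pics/d_{n}.png",cv2.resize(im,None,fx=3,fy=3)[:,:,::-1])
a=cv2.imread("pics/d_top.png");b=cv2.imread("pics/d_side.png");o=np.zeros((600,800,3),np.uint8)
a=cv2.resize(a,(430,258));b=cv2.resize(b,(366,342));o[:258,:430]=a;o[:342,434:]=b;cv2.imwrite("pics/d.png",o[:345])
E
```

```text
clock: 4.25
eef_pos: [545.6, 143.6, 130.1]
tcp_rot: [-3.141, -0.001, -3.138]
contact_force: [0.3, -0.2, -1.8]
opening: 0.275
grasp_force: 88.6
[545.59218864 143.60048136 130.08010075]
shift m [-0.0009 -0.0016  0.0057] turn [-0.0003 -0.0011  0.0037]
```

View pics/d.png

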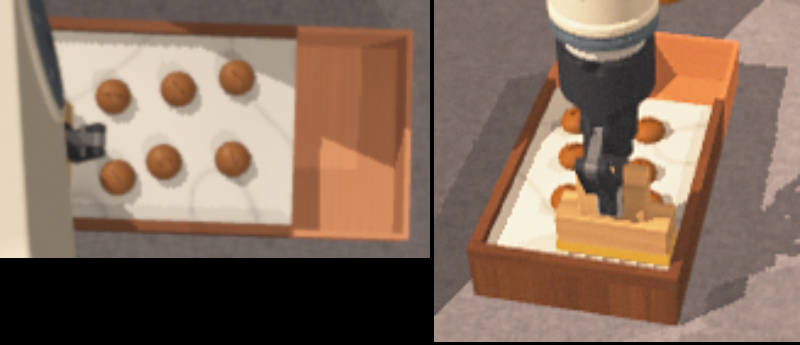

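Scraper sits inside the rims behind the near row, clear of both the robot-side rim and the shells. Next I lower it and sweep.

```bash
python3 -m crank '[[0,0,0.003,0,0,0.0037,1],[0,0,0.0055,0,0,0.0037,1],[0,0,0.0055,0,0,0.0037,1]]'; python3 -m crank '[[0,-0.01,0,0,0,0,1],[0,-0.02,0,0,0,0,1],[0,-0.03,0,0,0,0,1],[0,-0.04,0,0,0,0,1],[0,-0.05,0,0,0,0,1]]';  python3 - <<'E'
from h import *
need(546.5,-73,124.4,180)
E
```

```text
clock: 4.65
eef_pos: [546.8, 143.0, 125.7]
tcp_rot: [3.141, 0.001, 3.141]
contact_force: [0.1, -0.2, -1.2]
opening: 0.268
grasp_force: 88.6
clock: 5.15
eef_pos: [546.9, 91.9, 125.9]
tcp_rot: [3.141, 0.001, 3.14]
contact_force: [0.7, 0.1, -1.0]
opening: 0.269
grasp_force: 88.7
shift m [ 1.000e-04 -1.649e-01  1.400e-03] turn [ 0.0002  0.0014 -0.0015]
```

```bash
python3 -m crank '[[0,-0.01,0.001,0,0,0,1],[0,-0.02,0.001,0,0,0,1],[0,-0.03,0.001,0,0,0,1],[0,-0.04,0.001,0,0,0,1],[0,-0.05,0.001,0,0,0,1]]'; python3 -m crank '[[0,-0.01,0,0,0,0,1],[0,-0.02,0,0,0,0,1],[0,-0.03,0,0,0,0,1],[0,-0.04,0,0,0,0,1],[0,-0.05,0,0,0,0,1]]'; python3 -m crank '[[0,-0.01,0,0,0,0,1],[0,-0.02,0,0,0,0,1],[0,-0.03,0,0,0,0,1],[0,-0.04,0,0,0,0,1],[0,-0.05,0,0,0,0,1]]'; python3 -m crank '[[0,-0.008,0,0,0,0,1],[0,-0.015,0,0,0,0,1],[0,-0.015,0,0,0,0,1],[0,-0.015,0,0,0,0,1]]'; python3 - <<'E'
from h import *
print(r.sense()["eef_pos"])
a=cams.grab_frame("top")["image"][150:270,220:420];b=cams.grab_frame("side")["image"][200:340,220:370]
o=np.zeros((345,800,3),np.uint8);o[:258,:430]=cv2.resize(a,(430,258));o[:342,434:]=cv2.resize(b,(366,342));cv2.imwrite("pics/e.png",o[:,:,::-1])
E
```

```text
clock: 5.65
eef_pos: [546.8, 42.2, 124.8]
tcp_rot: [3.141, 0.001, 3.141]
contact_force: [-0.1, 0.8, -2.2]
opening: 0.268
grasp_force: 88.7
clock: 6.15
eef_pos: [546.8, -7.8, 124.8]
tcp_rot: [3.141, 0.001, 3.141]
contact_force: [0.5, 0.4, -1.1]
opening: 0.27
grasp_force: 88.7
clock: 6.65
eef_pos: [546.7, -57.8, 124.8]
tcp_rot: [3.141, 0.001, 3.141]
contact_force: [0.1, 0.2, -1.9]
opening: 0.269
grasp_force: 88.7
clock: 7.05
eef_pos: [546.7, -72.0, 124.7]
tcp_rot: [3.141, 0.001, 3.14]
contact_force: [-0.7, -0.3, -2.8]
opening: 0.27
grasp_force: 88.7
[546.66426691 -72.01530013 124.72269797]
```

View pics/e.png

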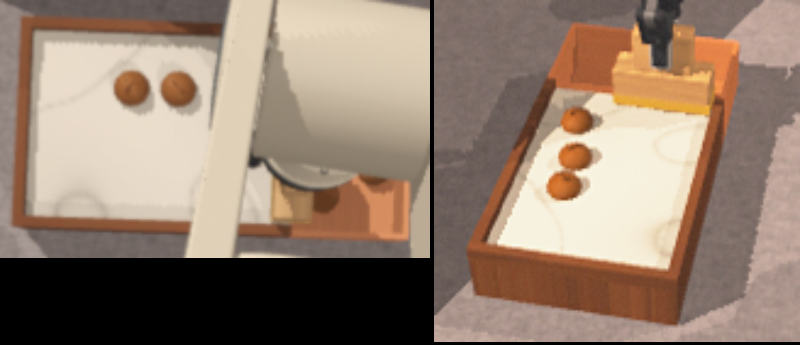

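The three near shells have gone over the edge. The far row of three remains, at board y of about +30 to +45. I lift, go back and make the second pass at x≈611.

```bash
python3 -m crank '[[0,0.005,-0.02,0,0,0,1],[0,0.01,-0.04,0,0,0,1],[0,0.02,-0.06,0,0,0,1],[-0.015,0.04,-0.06,0,0,0,1],[-0.03,0.07,-0.06,0,0,0,1]]'; python3 -m crank '[[-0.01,0.035,0,0,0,0,1],[-0.02,0.07,0,0,0,0,1],[-0.034,0.11,0,0,0,0,1],[-0.034,0.135,0,0,0,0,1],[-0.034,0.144,0,0,0,0,1]]'; python3 -m crank '[[0,0,0,0,0,0,1],[0,0,0,0,0,0,1]]'; python3 - <<'E'
from h import *
print(r.sense()["eef_pos"]);need(611,142.5,124.6,180)
E
```

```text
clock: 7.65
eef_pos: [577.4, -1.8, 185.9]
tcp_rot: [-3.141, 0.003, 3.14]
contact_force: [-0.4, 0.0, -1.8]
opening: 0.273
grasp_force: 88.9
clock: 8.15
eef_pos: [610.7, 144.9, 184.7]
tcp_rot: [3.141, 0.001, -3.14]
contact_force: [0.3, 0.1, -1.6]
opening: 0.27
grasp_force: 88.7
clock: 8.35
eef_pos: [610.4, 141.3, 184.7]
tcp_rot: [-3.141, 0.001, 3.141]
contact_force: [0.0, 0.8, -1.1]
opening: 0.268
grasp_force: 88.7
[610.44899151 141.28206046 184.71172271]
shift m [-0.0005  0.0012  0.0601] turn [-0.0004  0.0008 -0.0006]
```

```bash
python3 -m crank '[[0,0.001,0.015,0,0,0,1],[0,0.001,0.03,0,0,0,1],[0,0.001,0.045,0,0,0,1],[0,0.001,0.055,0,0,0,1],[0,0.001,0.06,0,0,0,1]]'; python3 -m crank '[[0,0,0,0,0,0,1],[0,-0.008,0,0,0,0,1],[0,-0.016,0,0,0,0,1],[0,-0.024,0,0,0,0,1],[0,-0.032,0,0,0,0,1]]'; python3 - <<'E'
from h import *
print(r.sense()["eef_pos"]);need(611,-73,124.6,180)
b=cams.grab_frame("side")["image"][200:340,220:370];cv2.imwrite("pics/f.png",cv2.resize(b,None,fx=3,fy=3)[:,:,::-1])
E
```

```text
clock: 8.85
eef_pos: [610.0, 142.5, 123.0]
tcp_rot: [-3.141, -0.002, 3.14]
contact_force: [-20.3, 1.2, 52.5]
opening: 0.27
grasp_force: 96.4
clock: 9.35
eef_pos: [611.0, 110.0, 125.1]
tcp_rot: [3.141, 0.002, 3.14]
contact_force: [1.1, 0.5, -1.9]
opening: 0.267
grasp_force: 88.8
[610.98266883 110.00376587 125.07036203]
shift m [-0.0002 -0.183   0.0004] turn [ 0.0001  0.0017 -0.0012]
```

View pics/f.png

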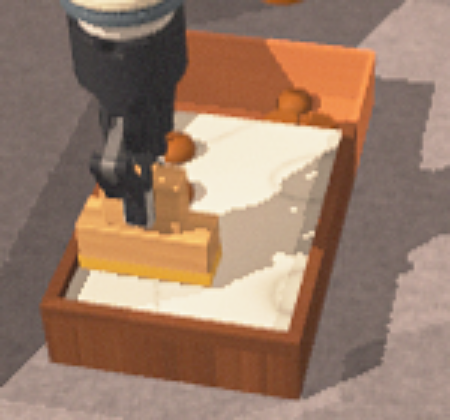

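The lowering overshot and touched the marble briefly (52 N at the wrist). The scraper is still square inside the rims with shells ahead of it, so I continue the sweep.

```bash
python3 -m crank '[[0,-0.01,0,0,0,0,1],[0,-0.02,0,0,0,0,1],[0,-0.03,0,0,0,0,1],[0,-0.04,0,0,0,0,1],[0,-0.05,0,0,0,0,1]]'; python3 -m crank '[[0,-0.01,0,0,0,0,1],[0,-0.02,0,0,0,0,1],[0,-0.03,0,0,0,0,1],[0,-0.04,0,0,0,0,1],[0,-0.05,0,0,0,0,1]]'; python3 -m crank '[[0,-0.01,0,0,0,0,1],[0,-0.02,0,0,0,0,1],[0,-0.03,0,0,0,0,1],[0,-0.04,0,0,0,0,1],[0,-0.05,0,0,0,0,1]]';python3 -m crank '[[0,-0.01,0,0,0,0,1],[0,-0.02,0,0,0,0,1],[0,-0.03,0,0,0,0,1],[0,-0.035,0,0,0,0,1],[0,-0.035,0,0,0,0,1]]'
```

```text
clock: 9.9
eef_pos: [610.8, 60.0, 124.9]
tcp_rot: [3.141, 0.001, 3.14]
contact_force: [-0.4, 0.7, -2.1]
opening: 0.267
grasp_force: 88.8
clock: 10.4
eef_pos: [610.8, 10.1, 124.8]
tcp_rot: [3.141, 0.001, 3.141]
contact_force: [-0.3, 1.0, -1.9]
opening: 0.27
grasp_force: 88.8
clock: 10.9
eef_pos: [610.8, -39.9, 124.8]
tcp_rot: [3.141, 0.001, 3.141]
contact_force: [0.1, -0.0, -2.6]
opening: 0.269
grasp_force: 88.8
clock: 11.4
eef_pos: [610.7, -74.8, 124.8]
tcp_rot: [3.141, 0.001, 3.14]
contact_force: [-0.2, -0.3, -2.5]
opening: 0.271
grasp_force: 88.8
```

```bash
python3 -m crank '[[0,0.005,-0.02,0,0,0,1],[0,0.01,-0.04,0,0,0,1],[0,0.02,-0.06,0,0,0,1],[0.02,0.05,-0.06,0,0,0,1],[0.04,0.09,-0.06,0,0,0,1]]'; python3 -m crank '[[0.03,0.035,0,0,0,0,1],[0.06,0.07,0,0,0,0,1],[0.085,0.11,0,0,0,0,1],[0.11,0.15,0,0,0,0,1],[0.11,0.18,0,0,0,0,1]]'; python3 -m crank '[[0,0.02,0,0,0,0,1],[0,0.05,0,0,0,0,1],[0,0.05,0,0,0,0,1]]'; python3 - <<'E'
from h import *
print(r.sense()["eef_pos"])
f=cams.grab_frame("top");cv2.imwrite("pics/t2.png",cv2.resize(f["image"][140:340,100:430],None,fx=2.4,fy=2.4)[:,:,::-1])
need(419,336,185,167.5)
E
```

```text
clock: 11.9
eef_pos: [571.0, 16.2, 185.6]
tcp_rot: [3.141, 0.003, 3.139]
contact_force: [0.4, 1.1, -0.8]
opening: 0.269
grasp_force: 89.0
clock: 12.4
eef_pos: [457.3, 197.8, 184.6]
tcp_rot: [-3.142, -0.001, -3.141]
contact_force: [0.9, -0.0, -1.2]
opening: 0.271
grasp_force: 88.8
clock: 12.7
eef_pos: [461.1, 249.4, 185.0]
tcp_rot: [3.14, 0.003, -3.14]
contact_force: [-0.0, -1.0, -1.9]
opening: 0.27
grasp_force: 89.0
[461.0732015  249.35025575 185.04654352]
shift m [ 0.0416  0.0883 -0.0002] turn [0.0008 0.0016 0.2197]
```

View pics/t2.png

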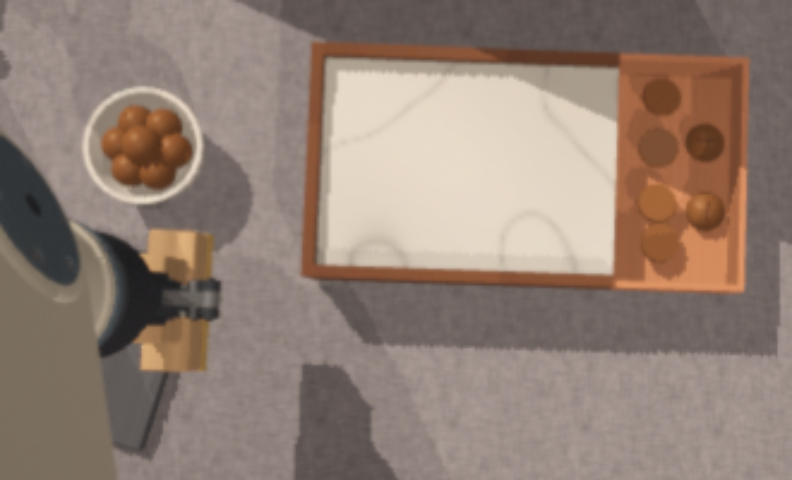

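All six shells lie in the tray at crop px x≈640–725, and the marble is clear. Next the scraper goes back to its slab.

```bash
python3 -m crank '[[0.01,0.022,0,0,0,0.06,1],[0.02,0.045,0,0,0,0.12,1],[0.03,0.068,0,0,0,0.18,1],[0.04,0.087,0,0.001,0.0015,0.24,1],[0.04,0.087,0,0.001,0.0015,0.24,1]]'; python3 -m crank '[[0,0,0,0,0,0,1],[0,0,0,0,0,0,1]]'; python3 - <<'E'
from h import *
print(r.sense()["eef_pos"]);need(421,335,85.5,166)
E
```

```text
clock: 13.25
eef_pos: [420.1, 334.2, 184.7]
tcp_rot: [-3.141, -0.001, 2.901]
contact_force: [0.5, -0.9, -2.1]
opening: 0.268
grasp_force: 89.0
clock: 13.45
eef_pos: [421.2, 332.1, 184.6]
tcp_rot: [-3.14, -0.0, 2.901]
contact_force: [-0.4, -0.5, -2.3]
opening: 0.271
grasp_force: 89.0
[421.22833804 332.12269646 184.57143432]
shift m [0.0009 0.0029 0.0991] turn [-0.0013 -0.0001  0.0037]
```

```bash
python3 -m crank '[[0.001,0.003,0.02,-0.001,0,0,1],[0.001,0.003,0.04,-0.001,0,0,1],[0.001,0.003,0.06,-0.001,0,0,1],[0.001,0.003,0.078,-0.001,0,0,1],[0.001,0.003,0.09,-0.001,0,0,1]]'; python3 -m crank '[[0,0,0.001,0,0,0,1],[0,0,0.003,0,0,0,1],[0,0,0.005,0,0,0,1],[0,0,0.007,0,0,0,1],[0,0,0.007,0,0,0,1]]'; python3 - <<'E'
from h import *
print(r.sense()["eef_pos"])
im=cams.grab_frame("side")["image"][300:450,240:440];cv2.imwrite("pics/p.png",cv2.resize(im,None,fx=3,fy=3)[:,:,::-1])
E
```

```text
clock: 13.95
eef_pos: [420.8, 335.0, 93.5]
tcp_rot: [-3.141, -0.001, 2.9]
contact_force: [0.4, -0.1, -1.5]
opening: 0.271
grasp_force: 89.3
clock: 14.45
eef_pos: [420.9, 336.4, 87.9]
tcp_rot: [3.141, 0.0, 2.901]
contact_force: [-0.0, 0.0, -1.0]
opening: 0.268
grasp_force: 89.2
[420.87820735 336.3600695   87.89838916]
```

View pics/p.png

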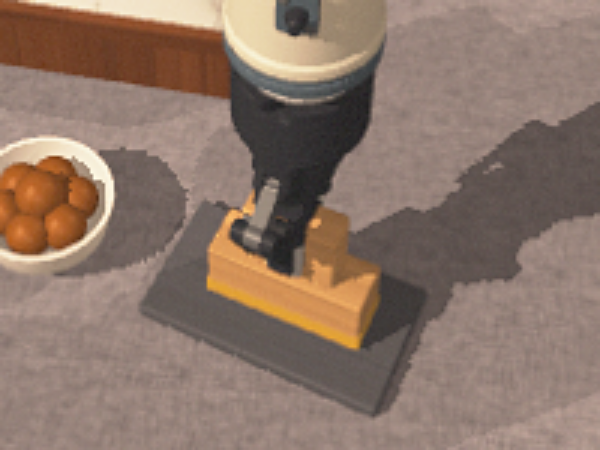

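The scraper hovers about 3 mm above the slab, centred and aligned. I lower it until contact.

```bash
python3 -m crank '[[0,0,0.001,0,0,0,1],[0,0,0.002,0,0,0,1],[0,0,0.0025,0,0,0,1],[0,0,0.003,0,0,0,1],[0,0,0.003,0,0,0,1]]'
```

```text
clock: 15.0
eef_pos: [420.7, 336.3, 85.0]
tcp_rot: [3.141, -0.0, 2.901]
contact_force: [-2.4, -0.5, 4.5]
opening: 0.267
grasp_force: 90.0
```

Contact. I open the gripper and lift away.

```bash
python3 -m crank '[[0,0,0,0,0,0,0.8],[0,0,0,0,0,0,0.6],[0,0,0,0,0,0,0.3],[0,0,0,0,0,0,0],[0,0,0,0,0,0,0]]' 20; python3 -m crank '[[0,0,0,0,0,0,0],[0,0,-0.01,0,0,0,0],[0,0,-0.03,0,0,0,0],[0,0,-0.06,0,0,0,0],[0,0,-0.1,0,0,0,0]]'; python3 -m crank '[[0.02,0.03,-0.02,0,0,0,0],[0.05,0.07,-0.04,0,0,0,0],[0.08,0.11,-0.05,0,0,0,0],[0.11,0.15,-0.06,0,0,0,0],[0.11,0.15,-0.06,0,0,0,0]]';python3 -m crank '[[0,0,0,0,0,0,0],[0,0,0,0,0,0,0]]'; python3 - <<'E'
from h import *
a=cams.grab_frame("top")["image"][150:350,100:430];b=cams.grab_frame("side")["image"][200:440,220:400]
o=np.zeros((480,800,3),np.uint8);o[:267,:440]=cv2.resize(a,(440,267));o[:,440:]=cv2.resize(b,(360,480));cv2.imwrite("pics/z.png",o[:,:,::-1])
E
```

```text
clock: 15.5
eef_pos: [420.8, 336.2, 84.6]
tcp_rot: [3.141, -0.0, 2.901]
contact_force: [-0.3, 0.3, 0.1]
opening: 0.887
grasp_force: 0.0
clock: 16.0
eef_pos: [419.9, 335.5, 185.1]
tcp_rot: [-3.14, -0.002, 2.901]
contact_force: [0.2, 0.5, -0.1]
opening: 1.0
grasp_force: 0.0
clock: 16.5
eef_pos: [348.0, 513.0, 247.1]
tcp_rot: [3.136, 0.0, 2.904]
contact_force: [0.4, -0.4, -0.0]
opening: 0.997
grasp_force: 0.0
clock: 16.7
eef_pos: [349.8, 506.9, 244.5]
tcp_rot: [-3.141, -0.0, 2.901]
contact_force: [-0.5, 0.4, -1.0]
opening: 0.999
grasp_force: 0.0
```

View pics/z.png

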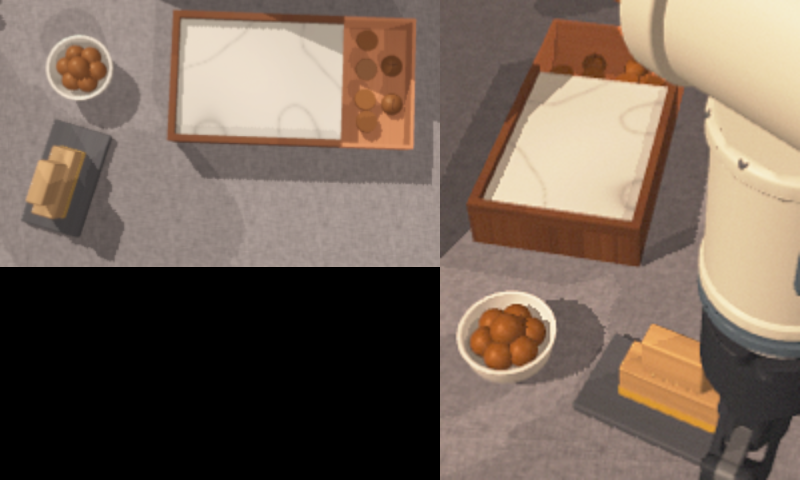

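The scraper stands upright on the slab at px (60,183), all six shells are in the tray, and the bowl has not moved.

```bash
python3 -c "
from rig import sign_off
print(sign_off())"
```

```text
the job is handed in; nothing more can be done
None
```

The job is handed in at about 17 s on the robot's clock, with no verdict returned: the last pictures show all six shells in the copper tray, the scraper upright and lined up on its slab, and the bowl in place; the candle and nutcracker were outside those pictures, but the arm never went near them.

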